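Recap the small strainer and poise the large cap over its body

ROBOT

A 6-joint arm with a two-finger parallel gripper is mounted at the origin on the work surface. World frame = base frame: x ahead of the robot, y to its left, z up, the work surface at z = 0. Lengths are in m, angles in rad, forces in N, time in s.
With the tool pointing down it reaches from about 0.35 to 0.775 m from the base axis. Payload 5.5 kg.
Tool frame: the origin (TCP) lies between the finger pads; the fingertips stand 19 mm ahead of it and the grasp point (between the pads) is the TCP; z points along the fingers, y is the line along which they close (so a half turn about z gives the same grasp; the last joint's range is limited). The gripper opens to 85 mm and grips with 20 to 120 N. Pads are 22 mm wide; open, the fingers measure 114 mm over their backs; the gripper's body (76 mm by 85 mm) begins 54 mm behind the grasp point. The pads swing forward as they close: fully open they stand 13 mm farther back than shut.
Start: joints at [1.205, 0.313, 0.046, 1.304, 0, 1.431], TCP at [0.129, 0.56, 0.25] pointing down, gripper open.
Joint ranges: [-2.76, 2.76], [-0.86, 1.69], [-1.03, 1.26], [-2.2, 2.34], [-1.47, 1.5], [-3.14, 3.14]. Speed limits (rad/s): [2.57, 2.57, 3.14, 3.14, 3.14, 3.14].

INTERFACE

Orientations are given as a unit quaternion [w, x, y, z].
In Python, from workcell import env gives the robot as it stands.
- The arm moves only by the shell command python3 -m pendant 'ROWS' [FORCE]. ROWS is JSON, a list of rows, each an object with "travel": the shift along the tool's x, y, z scaled (see below), a list of three; "rot": the turn, a rotation vector about the tool's x, y, z scaled (see below), a list of three; "fingers": the opening, from -1 (shut) to 1 (fully open). In form: [{"travel": [dx, dy, dz], "rot": [wx, wy, wz], "fingers": fingers}, ...]. A call has 1 to 10 rows; each row is the pose to reach, as a shift and turn from the pose commanded when the call began, along the tool's axes at that moment; what a row does not reach only later rows make up. The controller multiplies each number of a shift by 0.12 m and each number of a turn by 60 degrees. A row lasts 1/10 s, in which the tool goes at most 50 mm and 8.59 degrees, less where a joint would pass 70% of its speed; a pose out of reach is approached as far as the arm can. A call with a number of a shift or a turn outside -1 to 1 is refused whole. A call with a gripper value outside its range is refused whole. The fingers move at their own pace and stop on an object; FORCE is the grip in N (left out, the last holds). Time passes only in rows, so rows that repeat a pose let the fingers close. It gives the time, the measured TCP pose, the force, the opening and the grip force at its end, in the units of the state.
- env.get_state(): the state, without advancing time (a new reading comes with each control period).
- env.read_camera(name): name is "scene" or "side" or "wrist"; returns (picture, depth): 384x512x3 uint8, blue, green, red; 384x512 float32, m along the optical axis (not along the pixel's ray), 0 where there is no reading.
- env.camera_model(name): a dict with "fovy" (degrees; the focal length in pixels is half the picture's height over the tangent of half this angle, whatever the lens; pixels are square), "cx", "cy" (the principal point, pixels), "k1" (the pictures are not rectified: a ray, as slopes to the right and down, at radius r is drawn at 1 + k1 r^2 times it, then the intrinsics apply), "rvec" (rotation vector, rad) and "tvec" (3), from world to camera coordinates, as OpenCV has them; the wrist camera has in their place "T_tool_cam" (4x4, takes a point from camera to tool coordinates, whose origin is the TCP and whose axes are the flange's). Camera axes: x right, y down, z forward; pixel columns grow to the right and rows downward; lengths in m; the calibration is good to about 2 mm. A picture is of the moment at which its call begins: read the wrist's pose just before it. camera_model takes no time and is no camera call.
- env.hand_in(): hands the job in; it is judged then, once.
Trained networks look in the newest picture that a camera, given by its name, has taken for a name from the list of things; names that differ only in an ending like _2 or _b are one class to them, and where a whole thing is asked for, a point or a joint stands for the part that bears it (a point fixed in the world has none). Each returns a list of dicts, best first, with "conf" (0 to 1); they miss things now and then, are a little off and sometimes report something else, mostly with a low value. They report only what shows in the picture. A call takes as long as a camera call. They do not tell look-alikes from the thing itself.
- env.outline_of(camera, target): "mask" (384x512 bool, what is visible of it) and "xy" ([column, row] in pixels, amid what is visible of it).
The state is a dict: "clock": time; "joint_pos": joint angles; "qvel": joint speeds; "tau": joint torques, N m; "tcp_pos": TCP position; "orientation": TCP orientation; "wrist_force": force on the tool from outside, world axes, zero at the start; "ft_torque": the same for the moment, N m; "finger_gap": finger opening in m; "grip_force": force on a finger pad.
Only numpy, scipy, OpenCV 4.12 (cv2) and the standard library are available. Lean on these libraries where they do the work, as an engineer would, in place of code of your own. Each camera call takes 0.05 s, during which the arm holds its last target. There are 200 camera calls.

TASK

Lower the small cap into the small strainer until it is fully home (do not drop it in) and let go of it. Then lift the large cap over the raised pipe and finish still holding it, level and still, centred over the large strainer, lugs in line with the strainer's lugs and the underside of its plug about 15 mm above the rim, so that a colleague can slip the gasket in; it must never touch that strainer. Do not touch the pipe or its supports, and leave the wrench, bottle and spare collar where they are.

Things in the scene. Friction and masses are not known exactly. Their poses are not given: they have to be found in the camera images.
- cap_large: Large grey cap, loose, standing on its plug at y < 0. Round plug 72 mm across, 16 mm tall (lowest 6 mm tapered to 62 mm); flange 100 mm across, 16 to 28 mm above the origin; two lugs on it along +x and -x, 24 mm wide, 150 mm over both; grip bar on top along x, 60 mm long, 16 mm wide, 28 to 58 mm above the origin. Origin: centre of the plug's underside, z up. 0.2 to 0.4 kg.
- cap_small: Small grey cap, loose, standing on its plug at y < 0. Round plug 50 mm across, 16 mm tall (lowest 6 mm tapered to 40 mm); flange 72 mm across, 16 to 28 mm above the origin, no lugs; grip bar on top along x, 42 mm long, 16 mm wide, 28 to 58 mm above the origin. Origin: centre of the plug's underside, z up. 0.08 to 0.17 kg.
- strainer_large: Large grey open-topped strainer body, fixed, at y > 0: round, 94 mm outside, mouth 78 mm, rim 105 mm above the table, foot 110 mm square; two lugs flush with the rim along its x axis, 24 mm wide, 12 mm thick, 150 mm over both; pipe stubs 42 mm above the table along its y axis, 158 mm over both. Origin: centre of the foot's underside, z up.
- strainer_large_rim (a point): Centre of the large strainer's mouth, at rim height; axes as the strainer's (x through the lugs, z up).
- strainer_small: Small grey open-topped strainer body, fixed, at y > 0: round, 70 mm outside, mouth 56 mm, over 60 mm deep, rim 95 mm above the table, foot 90 mm square, no lugs; pipe stubs 42 mm above the table along its y axis, 134 mm over both. With the small cap home (turned any way), the flange rests on the rim, cap origin 16 mm below it. Origin: centre of the foot's underside, z up.
- strainer_small_rim (a point): Centre of the small strainer's mouth, at rim height, z up.
- pipe: Raised grey pipe, fixed, between caps (-y side) and strainers (+y side): along its x axis, 548 mm long, 32 mm across, axis 115 mm above the table; highest points (black end collars, 42 mm across) 136 mm up. Two white supports, 50 mm wide, 210 mm either side of the middle, up to 131 mm. Origin: on the table under the middle, z up.
- wrench: Steel wrench lying on the table, to be left alone. Origin on its underside, near its middle.
- bottle: White plastic bottle, 56 mm diameter, 130 mm tall, standing, to be left alone. Origin: centre of its underside.
- collar: Spare black plastic collar (ring), 60 mm outside, 40 mm inside, 22 mm high, lying flat, to be left alone. Origin: centre of its underside.
Things that resemble listed ones, but are neither listed nor needed, are in the scene too. What is shaped like the cap_small but blue is not meant. What is shaped like the strainer_small but orange is not meant.

How it is judged:
On the way, in this order (a step that is already met when the one before it is completed fails the run):
1. the small cap's plug is at least 4 mm inside the small strainer's mouth while the fingers still hold it (horizontal distance between cap_small and strainer_small_rim below 0.01 m and z of cap_small in the frame of strainer_small_rim below -0.004 m and contact force between the fingers and cap_small above 0.5 N), for 0.05 s.
2. the small cap is fully home in the small strainer and let go (horizontal distance between cap_small and strainer_small_rim below 0.006 m and z of cap_small in the frame of strainer_small_rim below -0.0125 m and angle between cap_small's own z axis and vertical below 0.08 rad and contact force between the fingers and cap_small below 0.1 N), for 0.2 s.
3. the large cap passes over the pipe, its underside above the pipe's top (height (world z) of cap_large above 0.131 m and y of cap_large in the frame of pipe above -0.03 m and contact force between the fingers and cap_large above 0.5 N), for 0.05 s.
At the end, for the whole second after the job is handed in: Small cap released, home within 3.5 mm of depth and 6 mm of the axis. Large cap held still in the fingers, touching nothing else, plug 5 to 28 mm above the large rim, within 8 mm of the axis, lugs in line within 0.15 rad. Both level within 0.08 rad (all of step 2 and z of cap_large in the frame of strainer_large_rim between 0.005 and 0.028 m and horizontal distance between cap_large and strainer_large_rim below 0.008 m and angle between cap_large's own z axis and vertical below 0.08 rad and angle between the x axis of cap_large and the x axis of strainer_large, either way round below 0.15 rad and linear speed of cap_large below 0.02 m/s and contact force between the fingers and cap_large above 1 N and contact force between cap_large and strainer_large below 0.05 N and contact force between cap_large and strainer_small below 0.05 N and contact force between cap_large and cap_small below 0.05 N); the arm keeps its last pose, push and grip.
It fails at once if the pipe or its supports are touched (contact force between pipe and anything else above 0.5 N).
It fails at once if the large cap touches the large strainer (contact force between cap_large and strainer_large above 0.5 N).
It fails at once if the wrench is disturbed (moved over 25 mm) (distance of wrench from where it was at the start of the episode above 0.025 m).
It fails at once if the bottle is disturbed (moved over 25 mm) (distance of bottle from where it was at the start of the episode above 0.025 m).
It fails at once if the spare collar is disturbed (moved over 25 mm) (distance of collar from where it was at the start of the episode above 0.025 m).
It also fails if it takes over 72 s, if anything falls off the work surface, if the arm or the gripper's body presses on something with over 40 N, if the wrist force passes 120 N, or if a joint passes its speed limit or range.

## Working session

There is one attempt and no reset: what is moved stays moved. The work goes in short steps, Python scripts to look and compute and a shell command to move; the robot and the scene stay as the last step left them, time stands still between calls to the robot, and variables do not carry over. Pictures are saved under pics/ and viewed, at most 10 in all, crops included, and the job is handed in when it is done.

```bash
ls; mkdir -p pics; python3 - <<'E'
from workcell import env
import cv2,numpy as np
s=env.get_state();print(s)
for c in("scene","side"):
    p,d=env.read_camera(c);cv2.imwrite(f"pics/{c}0.png",p);np.savez(f"{c}0.npz",p=p,d=d);print(env.camera_model(c))
print(env.camera_model("wrist"))
E
```

```text
pics
{'clock': 0.0, 'joint_pos': array([1.20541847e+00, 3.14015282e-01, 4.49738829e-02, 1.30358838e+00,
       5.94937184e-05, 1.43117810e+00]), 'qvel': array([-0.00154163,  0.00014012, -0.00095256,  0.0004571 ,  0.00092556,
       -0.00066084]), 'tau': array([ 1.29867320e-03, -4.80627608e+01,  2.98533136e+01,  1.94383529e-02,
       -3.15088591e-04,  2.32055612e-06]), 'tcp_pos': array([0.12854484, 0.55996341, 0.24939828]), 'orientation': array([-2.57823428e-04,  1.12640232e-01,  9.93635414e-01, -8.80226624e-04]), 'wrist_force': array([-0.471093  , -0.72717986,  0.28156398]), 'ft_torque': array([-0.0174012 ,  0.02640753, -0.00520629]), 'grip_force': 0.0, 'finger_gap': 0.08565174395684201}
{'fovy': 49.806436784107646, 'cx': 251.8514566458284, 'cy': 187.58608157164642, 'k1': -0.08824526635492551, 'rvec': array([ 0.71641465,  2.49244288, -1.29834131]), 'tvec': array([ 0.45521558, -0.1083115 ,  1.61892646])}
{'fovy': 44.82145695158336, 'cx': 259.80044676939457, 'cy': 198.326314415699, 'k1': -0.13303014026713933, 'rvec': array([ 2.29950386, -0.76823428,  0.31738249]), 'tvec': array([-0.40137928,  0.3047761 ,  1.12522574])}
{'fovy': 69.91894529734816, 'cx': 254.37901099588433, 'cy': 196.54662764506747, 'k1': -0.031878239233114475, 'T_tool_cam': array([[-2.84560814e-04, -9.44333303e-01, -3.28990169e-01,
         8.41300557e-02],
       [ 9.99999874e-01, -4.04991194e-04,  2.97534402e-04,
        -1.05977769e-03],
       [-4.14209766e-04, -3.28990043e-01,  9.44333299e-01,
        -1.23689181e-01],
       [ 0.00000000e+00,  0.00000000e+00,  0.00000000e+00,
         1.00000000e+00]])}
```

View pics/scene0.png

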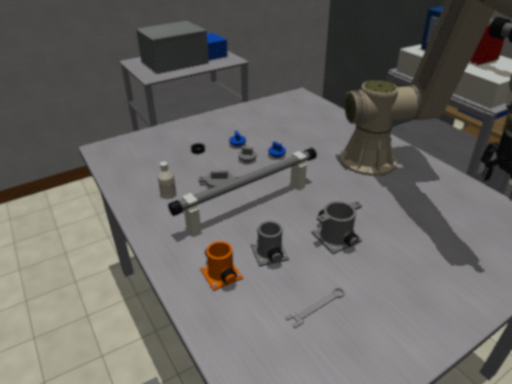

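View pics/side0.png

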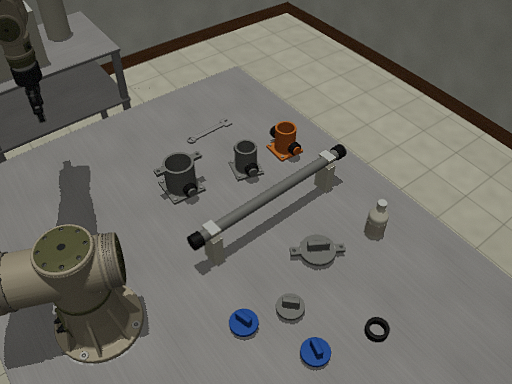

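Side picture: small grey cap at (290,305); its look-alikes are the blue caps at (244,322) and (315,351). Large cap is at (318,250). The small grey strainer is at (245,160), its orange look-alike at (285,140), and the large strainer at (180,175). The scene picture agrees: grey cap (248,155), blue caps (237,140) and (277,150), grey strainer (269,240), orange strainer (220,262). I choose the grey ones.

```bash
cat > h.py <<'E'
from workcell import env
import cv2,numpy as np
from scipy.spatial.transform import Rotation as R
def pose():
    s=env.get_state();q=s['orientation'];T=np.eye(4);T[:3,:3]=R.from_quat(q[[1,2,3,0]]).as_matrix();T[:3,3]=s['tcp_pos'];return T
def cam(name):
    m=env.camera_model(name);f=192/np.tan(np.radians(m['fovy']/2))
    K=np.array([[f,0,m['cx']],[0,f,m['cy']],[0,0,1]]);D=np.array([m['k1'],0,0,0,0.])
    if name=='wrist': T=pose()@m['T_tool_cam']
    else:
        C=np.eye(4);C[:3,:3]=cv2.Rodrigues(m['rvec'])[0];C[:3,3]=m['tvec'];T=np.linalg.inv(C)
    return K,D,T
def cloud(name,d):
    K,D,T=cam(name);u,v=np.meshgrid(np.arange(512.),np.arange(384.))
    n=cv2.undistortPoints(np.stack([u,v],-1).reshape(-1,1,2),K,D).reshape(384,512,2)
    P=np.dstack([n*d[...,None],d]);W=P@T[:3,:3].T+T[:3,3];W[d<=0]=np.nan;return W
def shot(name):
    K=cam(name);p,d=env.read_camera(name);return p,d,cloud(name,d)
def circ(xy):
    from scipy.optimize import least_squares
    c=np.median(xy,0);r=least_squares(lambda t:np.hypot(*(xy-t[:2]).T)-t[2],[*c,.03],loss='soft_l1',f_scale=.002).x;return r
E
python3 - <<'E'
from h import *
for c in("scene","side"):
    z=np.load(c+"0.npz");W=cloud(c,z['d']);p=z['p']
    t=W[(abs(W[...,2])<.01)];print(c,'table z',np.median(t[:,2]))
    pts={'side':dict(sc=(290,305),lc=(318,250),ss=(245,160),ls=(180,175),pipe=(270,200),bot=(377,215),col=(377,329),wr=(210,130),os=(285,140),b1=(244,322),b2=(315,351)),
     'scene':dict(sc=(248,155),lc=(215,178),ss=(269,240),ls=(338,222),pipe=(245,180),bot=(167,185),wr=(316,306))}[c]
    for k,(u,v) in pts.items():
        w=W[v-45:v+45,u-45:u+45].reshape(-1,3); c0=np.nanmedian(W[v-3:v+4,u-3:u+4].reshape(-1,3),0)
        w=w[(np.hypot(*(w[:,:2]-c0[:2]).T)<.11)]
        band={'sc':(.024,.034),'b1':(.024,.034),'b2':(.024,.034),'lc':(.024,.034),'ss':(.088,.1),'ls':(.098,.11),'os':(.088,.1)}.get(k)
        if band:
            b=w[(w[:,2]>band[0])&(w[:,2]<band[1])][:,:2]; print(k,c0.round(3),'n',len(b),'mid',((b.max(0)+b.min(0))/2).round(4),'ext',np.ptp(b,axis=0).round(3),'circ',circ(b).round(4))
            if k in('sc','lc'):
                g=w[(w[:,2]>.05)&(w[:,2]<.064)][:,:2];e=np.linalg.svd(g-g.mean(0))[2][0];a=g@e
                print('  bar',len(g),g.mean(0).round(4),'yaw',np.degrees(np.arctan2(e[1],e[0])),np.ptp(a))
        else: print(k,c0.round(3))
E
```

```text
scene table z -8.42778026047819e-05
sc [ 0.402 -0.243  0.03 ] n 149 mid [ 0.3649 -0.2724] ext [0.142 0.151] circ [ 0.3501 -0.2852  0.0727]
  bar 42 [ 0.3963 -0.2536] yaw -14.05436970365926 0.12903722426997316
lc [ 0.586 -0.167  0.032] n 239 mid [ 0.5703 -0.1726] ext [0.131 0.08 ] circ [ 0.5661 -0.1865  0.0473]
  bar 69 [ 0.5717 -0.1659] yaw 146.33342916620046 0.05710379701561197
ss [0.633 0.25  0.081] n 192 mid [0.6593 0.2224] ext [0.162 0.07 ] circ [0.6152 0.2233 0.0312]
ls [0.437 0.307 0.096] n 373 mid [0.407  0.2773] ext [0.149 0.095] circ [0.4067 0.2767 0.0456]
pipe [0.569 0.018 0.124]
bot [ 0.758 -0.182  0.059]
wr [0.622 0.453 0.007]
side table z -0.0004362304619999202
sc [ 0.395 -0.263  0.045] n 649 mid [ 0.3615 -0.2861] ext [0.15  0.174] circ [ 0.3365 -0.2976  0.0697]
  bar 154 [ 0.3864 -0.2667] yaw -49.41691942253314 0.1673944228689383
lc [ 0.566 -0.176  0.031] n 749 mid [ 0.5692 -0.17  ] ext [0.134 0.099] circ [ 0.5728 -0.1661  0.0422]
  bar 135 [ 0.5686 -0.1704] yaw 148.53673031043004 0.05969537289114635
ss [0.594 0.195 0.067] n 147 mid [0.6136 0.2198] ext [0.07  0.072] circ [0.6125 0.2198 0.0315]
ls [0.389 0.232 0.095] n 369 mid [0.4071 0.2738] ext [0.15  0.097] circ [0.4065 0.2727 0.0461]
pipe [ 0.533 -0.011  0.114]
bot [ 0.737 -0.215  0.094]
col [ 0.541 -0.429  0.001]
wr [0.628 0.446 0.004]
os [0.753 0.194 0.068] n 145 mid [0.7253 0.2194] ext [0.163 0.073] circ [0.7721 0.2189 0.0318]
b1 [ 0.278 -0.235  0.049] n 564 mid [ 0.3183 -0.235 ] ext [0.139 0.093] circ [ 0.3282 -0.2225  0.0573]
b2 [ 0.362 -0.391  0.054] n 540 mid [ 0.3726 -0.3517] ext [0.075 0.138] circ [ 0.3734 -0.3836  0.0286]
```

```bash
python3 - <<'E'
from h import *
z0=[]
def pca(g):
    m=g.mean(0);e=np.linalg.svd(g-m,full_matrices=False)[2][0];a=(g-m)@e;b=(g-m)@np.array([-e[1],e[0]])
    mid=m+e*(a.max()+a.min())/2+np.array([-e[1],e[0]])*(b.max()+b.min())/2
    return mid.round(4),np.degrees(np.arctan2(e[1],e[0])).round(1),np.ptp(a).round(3),np.ptp(b).round(3)
for c in("scene","side"):
    z=np.load(c+"0.npz");W=cloud(c,z['d']).reshape(-1,3);p=z['p'].reshape(-1,3).astype(int)
    blue=(p[:,0]-p[:,2])>40
    def near(x,y,r,lo,hi):return W[(np.hypot(W[:,0]-x,W[:,1]-y)<r)&(W[:,2]>lo)&(W[:,2]<hi)&~blue][:,:2]
    print(c);g=near(.395,-.258,.048,.024,.032);print('sc flange',circ(g).round(4));print(' bar',pca(near(.395,-.258,.04,.053,.062)))
    print('lc bar',pca(near(.57,-.17,.05,.053,.062)),'flange',pca(near(.57,-.17,.09,.024,.032)))
    print('ls lugs',pca(near(.4065,.274,.09,.099,.109)),pca(near(.4065,.274,.09,.101,.11)))
    print('ss',pca(near(.613,.221,.045,.09,.1)),circ(near(.613,.221,.045,.091,.1)).round(4))
    g=W[(W[:,2]>.12)&(W[:,2]<.145)&(abs(W[:,0]-.55)<.35)&(abs(W[:,1])<.12)][:,:2];print('pipe',pca(g))
z=np.load("side0.npz")['p'];s=np.load("scene0.npz")['p']
a=cv2.resize(z[270:375,220:340],(480,420),interpolation=2);b=cv2.resize(z[110:215,140:320],(720,420),interpolation=2)
cv2.imwrite('pics/crop.png',cv2.resize(np.hstack([a,b]),(800,280)))
E
```

```text
scene
sc flange [ 0.3972 -0.2601  0.0298]
 bar (array([ 0.3984, -0.257 ]), np.float64(130.6), np.float64(0.042), np.float64(0.022))
lc bar (array([ 0.5705, -0.1689]), np.float64(145.6), np.float64(0.057), np.float64(0.02)) flange (array([ 0.5731, -0.1631]), np.float64(-24.5), np.float64(0.147), np.float64(0.081))
ls lugs (array([0.4049, 0.2773]), np.float64(0.3), np.float64(0.153), np.float64(0.095)) (array([0.4045, 0.2773]), np.float64(-0.5), np.float64(0.152), np.float64(0.095))
ss (array([0.6149, 0.2229]), np.float64(61.4), np.float64(0.071), np.float64(0.068)) [0.6148 0.2229 0.0312]
pipe (array([0.5479, 0.0046]), np.float64(3.4), np.float64(0.551), np.float64(0.049))
side
sc flange [ 0.4032 -0.2555  0.0294]
 bar (array([ 0.4001, -0.2581]), np.float64(-45.4), np.float64(0.042), np.float64(0.019))
lc bar (array([ 0.5697, -0.1692]), np.float64(148.1), np.float64(0.06), np.float64(0.018)) flange (array([ 0.5701, -0.1693]), np.float64(146.6), np.float64(0.151), np.float64(0.099))
ls lugs (array([0.4071, 0.2738]), np.float64(179.5), np.float64(0.15), np.float64(0.097)) (array([0.4071, 0.2729]), np.float64(178.8), np.float64(0.15), np.float64(0.095))
ss (array([0.613 , 0.2203]), np.float64(-129.1), np.float64(0.071), np.float64(0.068)) [0.6127 0.2199 0.0315]
pipe (array([0.5521, 0.0039]), np.float64(-176.8), np.float64(0.549), np.float64(0.048))
```

View pics/crop.png

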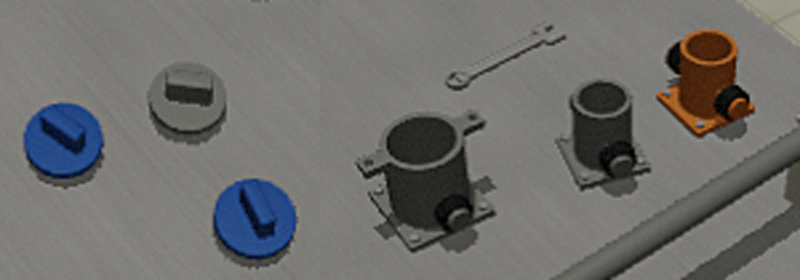

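The crop shows the grey small cap at (188,95) between the blue ones, and the grey small strainer at (600,130), clear of the orange one. Moving over the small cap.

```bash
python3 -m pendant '[{"travel":[0,0,0],"rot":[0,0,-0.2157],"fingers":1},{"travel":[0,0,0],"rot":[0,0,-0.2157],"fingers":1},{"travel":[0,0,0],"rot":[0,0,-0.2157],"fingers":1}]'
for i in 1; do python3 -m pendant '[{"travel":[-1,-0.85,0],"rot":[0,0,0],"fingers":0},{"travel":[-1,-0.85,0],"rot":[0,0,0],"fingers":0},{"travel":[-1,-0.85,0],"rot":[0,0,0],"fingers":0},{"travel":[-1,-0.85,0],"rot":[0,0,0],"fingers":0},{"travel":[-1,-0.85,0],"rot":[0,0,0],"fingers":0}]'; done
python3 -m pendant '[{"travel":[-1,-1,0],"rot":[0,0,0],"fingers":0},{"travel":[-1,-1,0],"rot":[0,0,0],"fingers":0},{"travel":[-1,-1,0],"rot":[0,0,0],"fingers":0},{"travel":[-1,-1,0],"rot":[0,0,0],"fingers":0},{"travel":[-1,-1,0],"rot":[0,0,0],"fingers":0}]'
python3 -m pendant '[{"travel":[-0.6,-1,0],"rot":[0,0,0],"fingers":0},{"travel":[-0.6,-1,0],"rot":[0,0,0],"fingers":0},{"travel":[-0.6,-1,0],"rot":[0,0,0],"fingers":0},{"travel":[-0.6,-1,0],"rot":[0,0,0],"fingers":0}]'
python3 -m pendant '[{"travel":[0,-1,0],"rot":[0,0,0],"fingers":0},{"travel":[0,-1,0],"rot":[0,0,0],"fingers":0},{"travel":[0,-1,0],"rot":[0,0,0],"fingers":0},{"travel":[0,-1,0],"rot":[0,0,0],"fingers":0}]'
```

```text
clock: 0.4
tcp_pos: [0.1287, 0.5602, 0.2498]
orientation: [-0.0, -0.0, 1.0, -0.0]
wrist_force: [-0.3, 0.2, 0.8]
finger_gap: 0.0853
grip_force: 0.0
clock: 0.9
tcp_pos: [0.25, 0.4574, 0.2503]
orientation: [-0.0, 0.002, 1.0, -0.0]
wrist_force: [-0.0, -0.3, 1.3]
finger_gap: 0.0426
grip_force: 0.0
clock: 1.4
tcp_pos: [0.3699, 0.3379, 0.2502]
orientation: [0.0, 0.002, 1.0, 0.0]
wrist_force: [-0.7, 0.2, 0.3]
finger_gap: 0.0431
grip_force: 0.0
clock: 1.8
tcp_pos: [0.4422, 0.2172, 0.2502]
orientation: [0.0, 0.002, 1.0, -0.0]
wrist_force: [-0.6, 0.4, -0.0]
finger_gap: 0.0427
grip_force: 0.0
clock: 2.2
tcp_pos: [0.4403, 0.0986, 0.2504]
orientation: [-0.0, 0.001, 1.0, 0.0]
wrist_force: [-0.0, 0.6, 0.0]
finger_gap: 0.0426
grip_force: 0.0
```

```bash

python3 -m pendant '[{"travel":[0,-1,0],"rot":[0,0,0],"fingers":0},{"travel":[0,-1,0],"rot":[0,0,0],"fingers":0},{"travel":[0,-1,0],"rot":[0,0,0],"fingers":0},{"travel":[0,-1,0],"rot":[0,0,0],"fingers":0}]'
python3 -m pendant '[{"travel":[0,-1,0],"rot":[0,0,0],"fingers":0},{"travel":[0,-1,0],"rot":[0,0,0],"fingers":0},{"travel":[0,-1,0],"rot":[0,0,0],"fingers":0},{"travel":[0,-1,0],"rot":[0,0,0],"fingers":0}]'
python3 -m pendant '[{"travel":[0.34,-0.97,0.4],"rot":[0,0,0.783],"fingers":0},{"travel":[0.34,-0.97,0.4],"rot":[0,0,0.783],"fingers":0},{"travel":[0.34,-0.97,0.4],"rot":[0,0,0.783],"fingers":0},{"travel":[0.34,-0.97,0.4],"rot":[0,0,0.783],"fingers":0},{"travel":[0.34,-0.97,0.4],"rot":[0,0,0.783],"fingers":0},{"travel":[0.34,-0.97,0.4],"rot":[0,0,0.783],"fingers":0},{"travel":[0.34,-0.97,0.4],"rot":[0,0,0.783],"fingers":0},{"travel":[0.34,-0.97,0.4],"rot":[0,0,0.783],"fingers":0}]'
cat >> h.py <<'E'
def pca(g):
    m=np.median(g,0);e=np.linalg.svd(g-m,full_matrices=False)[2][0];n=np.array([-e[1],e[0]]);a=(g-m)@e;b=(g-m)@n
    P=lambda v:np.percentile(v,[1,99]);A,B=P(a),P(b)
    return (m+e*A.mean()+n*B.mean()).round(4),np.degrees(np.arctan2(e[1],e[0])).round(1),np.ptp(A).round(3),np.ptp(B).round(3)
def near(W,p,x,y,r,lo,hi):
    blue=(p[...,0].astype(int)-p[...,2])>40
    return W[(np.hypot(W[...,0]-x,W[...,1]-y)<r)&(W[...,2]>lo)&(W[...,2]<hi)&~blue]
def to_tool(x,y,z,yaw=None):
    T=pose();d=T[:3,:3].T@(np.array([x,y,z])-T[:3,3]);print('travel',(d/.12).round(3))
    if yaw is not None:
        c=np.degrees(np.arctan2(T[1,0],T[0,0]));w=(yaw-c+90)%180-90;print('rotz',round(-w/60,3))
E
python3 - <<'E'
from h import *
p,d,W=shot('wrist');cv2.imwrite('pics/w1.png',p)
g=near(W,p,.4,-.258,.05,.05,.066);print('bar',pca(g[:,:2]),np.median(g[:,2]))
g=near(W,p,.4,-.258,.05,.02,.036);print('flange',circ(g[:,:2]).round(4),np.median(g[:,2]),pca(g[:,:2]))
print(pose()[:3,3],env.get_state()['joint_pos'].round(2))
E
```

```text
clock: 2.6
tcp_pos: [0.4413, -0.0213, 0.2503]
orientation: [0.0, 0.001, 1.0, 0.0]
wrist_force: [0.1, -0.2, 0.1]
finger_gap: 0.0429
grip_force: 0.0
clock: 3.0
tcp_pos: [0.4419, -0.1414, 0.2501]
orientation: [0.0, 0.0, 1.0, 0.0]
wrist_force: [0.7, 1.2, -1.1]
finger_gap: 0.043
grip_force: 0.0
clock: 3.8
tcp_pos: [0.401, -0.256, 0.2023]
orientation: [-0.0, 0.396, 0.918, 0.0]
wrist_force: [-0.5, -0.1, -0.7]
finger_gap: 0.0432
grip_force: 0.0
bar (array([ 0.3992, -0.2578]), np.float64(-45.9), np.float64(0.041), np.float64(0.016)) 0.05780636594937738
flange [ 0.3993 -0.2579  0.0274] 0.028039966387001403 (array([ 0.3993, -0.2575]), np.float64(43.0), np.float64(0.067), np.float64(0.068))
[ 0.4008163  -0.25636048  0.20229773] [-0.74  0.14 -0.29  1.14  0.    0.08]
```

View pics/w1.png

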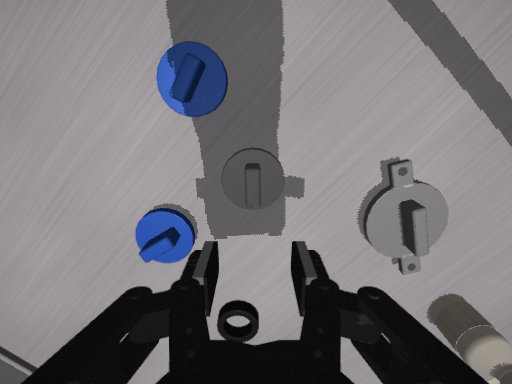

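The wrist view shows the grey cap at (252,180) centred with its bar in line with the fingers. The blue caps are at (192,78) and (165,237), and the collar is at (238,320). The path down is clear.

```bash

python3 -m pendant '[{"travel":[0,-0.018,0.4],"rot":[0,0,-0.013],"fingers":0},{"travel":[0,-0.018,0.8],"rot":[0,0,-0.013],"fingers":0},{"travel":[0,-0.018,1],"rot":[0,0,-0.013],"fingers":0},{"travel":[0,-0.018,1],"rot":[0,0,-0.013],"fingers":0},{"travel":[0,-0.018,1],"rot":[0,0,-0.013],"fingers":0}]'
python3 -m pendant '[{"travel":[0,0,0.15],"rot":[0,0,0],"fingers":0},{"travel":[0,0,0.26],"rot":[0,0,0],"fingers":0},{"travel":[0,0,0.26],"rot":[0,0,0],"fingers":0},{"travel":[0,0,0.26],"rot":[0,0,0],"fingers":0},{"travel":[0,0,0.26],"rot":[0,0,0],"fingers":-1},{"travel":[0,0,0.26],"rot":[0,0,0],"fingers":-1},{"travel":[0,0,0.26],"rot":[0,0,0],"fingers":-1},{"travel":[0,0,0.26],"rot":[0,0,0],"fingers":-1},{"travel":[0,0,0.26],"rot":[0,0,0],"fingers":-1}]' 50
```

```text
clock: 4.35
tcp_pos: [0.3988, -0.259, 0.0827]
orientation: [-0.0, 0.392, 0.92, 0.0]
wrist_force: [0.8, -0.6, 0.2]
finger_gap: 0.0428
grip_force: 0.0
clock: 5.25
tcp_pos: [0.3994, -0.2601, 0.0523]
orientation: [0.001, 0.392, 0.92, -0.0]
wrist_force: [0.8, 0.5, 6.9]
finger_gap: 0.0151
grip_force: 52.5
```

```bash

python3 -m pendant '[{"travel":[0,0,-0.2],"rot":[0,0,0],"fingers":-1},{"travel":[0,0,-0.5],"rot":[0,0,0],"fingers":-1},{"travel":[0,0,-0.85],"rot":[0,0,0],"fingers":-1},{"travel":[0,0,-0.85],"rot":[0,0,0],"fingers":-1},{"travel":[0,0,-0.85],"rot":[0,0,0],"fingers":-1}]'
python3 -m pendant '[{"travel":[0,0,-0.35],"rot":[0,0,-0.1],"fingers":-1},{"travel":[0,0,-0.7],"rot":[0,0,-0.2],"fingers":-1},{"travel":[0,0,-0.85],"rot":[0,0,-0.3],"fingers":-1},{"travel":[0,0,-0.85],"rot":[0,0,-0.4],"fingers":-1},{"travel":[0,0,-0.85],"rot":[0,0,-0.5],"fingers":-1},{"travel":[0,0,-0.85],"rot":[0,0,-0.6],"fingers":-1},{"travel":[0,0,-0.85],"rot":[0,0,-0.7],"fingers":-1},{"travel":[0,0,-0.85],"rot":[0,0,-0.769],"fingers":-1},{"travel":[0,0,-0.85],"rot":[0,0,-0.769],"fingers":-1},{"travel":[0,0,-0.85],"rot":[0,0,-0.769],"fingers":-1}]'
python3 - <<'E'
from h import *
p,d,W=shot('side');cv2.imwrite('pics/s2.png',cv2.resize(p[150:350,170:400],(690,600)))
T=pose();x,y,z=T[:3,3];print(x,y,z)
g=near(W,p,x,y,.06,z-.07,z-.0);print(np.percentile(g[:,2]-z,[1,5,50,95]))
g=near(W,p,x,y,.045,z-.03,z-.018);print('flange',circ(g[:,:2]),g[:,2].mean()-z)
E
```

```text
clock: 5.75
tcp_pos: [0.3989, -0.2599, 0.1539]
orientation: [0.001, 0.392, 0.92, -0.0]
wrist_force: [-0.4, -0.2, -1.8]
finger_gap: 0.015
grip_force: 51.5
clock: 6.75
tcp_pos: [0.3979, -0.2589, 0.2537]
orientation: [-0.001, 0.001, 1.0, 0.001]
wrist_force: [-0.4, -0.2, -1.6]
finger_gap: 0.0149
grip_force: 51.5
0.3980456516101558 -0.25905939660094723 0.2539628499576979
[-0.03420098 -0.03163412 -0.02540488 -0.00538665]
flange [ 0.39729142 -0.25824709  0.02888268] -0.0254592873454626
```

View pics/s2.png

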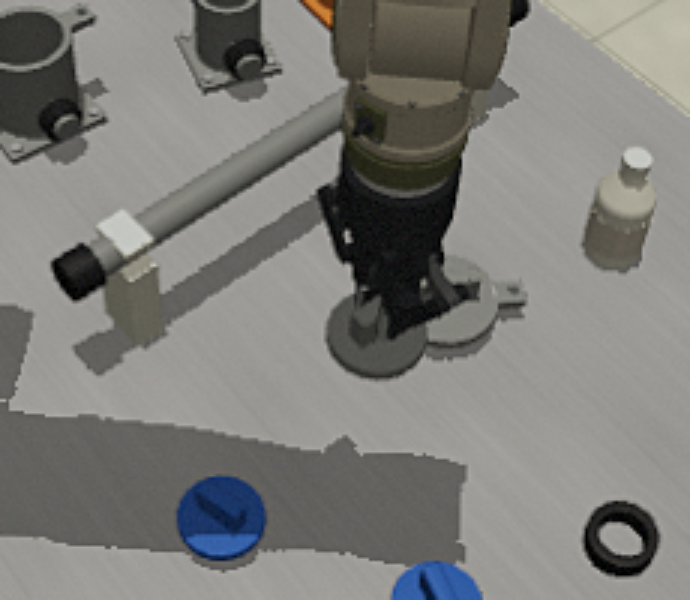

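The cap is lifted level in the fingers at about (376,330). Carrying it towards the small strainer and looking again on the way.

```bash

for k in a; do
python3 -m pendant '[{"travel":[-0.22,0.4,0],"rot":[0,0,0],"fingers":-1},{"travel":[-0.45,0.8,0],"rot":[0,0,0],"fingers":-1},{"travel":[-0.45,1,0],"rot":[0,0,0],"fingers":-1},{"travel":[-0.45,1,0],"rot":[0,0,0],"fingers":-1}]'
python3 -m pendant '[{"travel":[-0.22,0.4,0],"rot":[0,0,0],"fingers":-1},{"travel":[-0.45,0.8,0],"rot":[0,0,0],"fingers":-1},{"travel":[-0.45,1,0],"rot":[0,0,0],"fingers":-1},{"travel":[-0.45,1,0],"rot":[0,0,0],"fingers":-1}]'
python3 -m pendant '[{"travel":[-0.22,0.4,0],"rot":[0,0,0],"fingers":-1},{"travel":[-0.45,0.8,0],"rot":[0,0,0],"fingers":-1},{"travel":[-0.45,1,0],"rot":[0,0,0],"fingers":-1},{"travel":[-0.45,1,0],"rot":[0,0,0],"fingers":-1},{"travel":[-0.45,1,0],"rot":[0,0,0],"fingers":-1},{"travel":[-0.45,1,0],"rot":[0,0,0],"fingers":-1}]'
done
python3 - <<'E'
from h import *
p,d,W=shot('wrist');cv2.imwrite('pics/w2.png',p)
print(pose()[:3,3])
g=near(W,p,.6138,.2215,.045,.091,.1);print('ss',len(g),circ(g[:,:2]).round(4),np.median(g[:,2]),pca(g[:,:2]))
g=near(W,p,.406,.275,.09,.1,.11);print('ls',len(g),np.median(g[:,2]),pca(g[:,:2]))
p,d,W=shot('scene')
g=near(W,p,.6138,.2215,.045,.091,.1);print('ss',len(g),circ(g[:,:2]).round(4))
E
```

```text
clock: 7.2
tcp_pos: [0.4527, -0.1359, 0.2546]
orientation: [-0.001, -0.001, 1.0, 0.001]
wrist_force: [0.1, -0.6, -1.2]
finger_gap: 0.0153
grip_force: 51.5
clock: 7.6
tcp_pos: [0.5071, -0.0167, 0.2546]
orientation: [-0.0, -0.001, 1.0, 0.001]
wrist_force: [1.2, -1.1, -0.8]
finger_gap: 0.0154
grip_force: 51.5
clock: 8.2
tcp_pos: [0.5605, 0.099, 0.2549]
orientation: [-0.0, 0.001, 1.0, -0.0]
wrist_force: [-0.2, -0.8, -2.0]
finger_gap: 0.0154
grip_force: 51.5
[0.56054682 0.098883   0.25504982]
ss 1085 [0.6134 0.2209 0.0313] 0.0951387759393783 (array([0.6139, 0.2215]), np.float64(36.8), np.float64(0.068), np.float64(0.067))
ls 2925 0.10501043793729697 (array([0.4262, 0.2812]), np.float64(110.9), np.float64(0.09), np.float64(0.095))
ss 155 [0.6149 0.2234 0.0315]
```

View pics/w2.png

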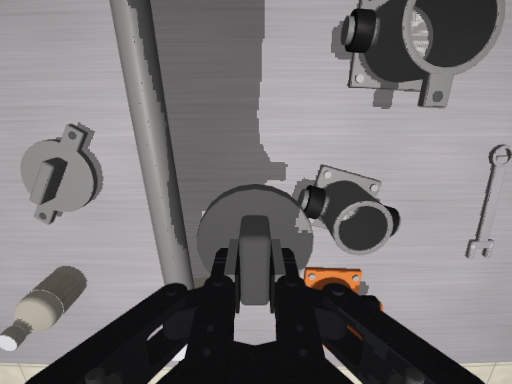

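The wrist view shows the held cap at (255,230), the grey small strainer mouth at (362,228), the orange one below at (340,300), and the pipe on the left. Now measure where the cap sits in the fingers.

```bash
python3 - <<'E'
from h import *
p,d,W=shot('wrist');x,y,z=pose()[:3,3];print(x,y,z)
g=near(W,p,x,y,.05,z-.035,z-.015);zt=np.median(g[:,2]);print('flange top rel',zt-z,len(g))
# edge of flange: largest radius per angle about guess
M=(np.hypot(W[...,0]-x,W[...,1]-y)<.05)&(abs(W[...,2]-zt)<.005)
a=g[abs(g[:,2]-zt)<.004]
c=np.array([x,y])
for _ in range(4):
    th=np.arctan2(a[:,1]-c[1],a[:,0]-c[0]);r=np.hypot(a[:,0]-c[0],a[:,1]-c[1])
    E=np.array([a[k[np.argmax(r[k])],:2] for b in np.arange(-np.pi,np.pi,.05) for k in [np.where((th>=b)&(th<b+.05))[0]] if len(k) and r[k].max()>.032])
    f=circ(E);c=f[:2]
print('cap centre',f.round(4),'off',(f[:2]-[x,y]).round(4),len(E))
A=np.c_[a[:,:2]-c,np.ones(len(a))];print('tilt',np.linalg.lstsq(A,a[:,2],rcond=None)[0])
g=near(W,p,.6138,.2215,.045,.091,.1);t=np.array([.6138,.2215])
for rr in(1,-1):
    q=g[:,:2]
    c=t
    for _ in range(4):
        th=np.arctan2(*(q-c).T[::-1]);r=np.hypot(*(q-c).T)
        E=np.array([q[k[np.argmax(rr*r[k])]] for b in np.arange(-np.pi,np.pi,.1) for k in [np.where((th>=b)&(th<b+.1))[0]] if len(k)]);f2=circ(E);c=f2[:2]
    print('rim',f2.round(4))
E
```

```text
0.5606652082119999 0.09898352780854082 0.25525354613290047
flange top rel -0.024243920960793586 5642
cap centre [0.5583 0.098  0.0354] off [-0.0023 -0.001 ] 91
tilt [0.01170224 0.0029535  0.23114353]
rim [0.614  0.2217 0.0345]
rim [0.614  0.2217 0.028 ]
```

```bash

python3 -m pendant '[{"travel":[-0.22,0.4,0],"rot":[0,0,0],"fingers":-1},{"travel":[-0.46,0.8,0],"rot":[0,0,0],"fingers":-1},{"travel":[-0.46,1,0],"rot":[0,0,0],"fingers":-1},{"travel":[-0.46,1,0],"rot":[0,0,0],"fingers":-1},{"travel":[-0.46,1,0],"rot":[0,0,0],"fingers":-1}]'
python3 -m pendant '[{"travel":[0,0.025,0.2],"rot":[0,0,0],"fingers":-1},{"travel":[0,0.025,0.4],"rot":[0,0,0],"fingers":-1},{"travel":[0,0.025,0.6],"rot":[0,0,0],"fingers":-1},{"travel":[0,0.025,0.8],"rot":[0,0,0],"fingers":-1},{"travel":[0,0.025,0.8],"rot":[0,0,0],"fingers":-1},{"travel":[0,0.025,0.8],"rot":[0,0,0],"fingers":-1},{"travel":[0,0.025,0.8],"rot":[0,0,0],"fingers":-1}]'
python3 - <<'E'
from h import *
s=env.get_state();print(s['tcp_pos'],s['wrist_force'])
E
```

```text
clock: 8.85
tcp_pos: [0.616, 0.2201, 0.2547]
orientation: [-0.0, 0.0, 1.0, -0.0]
wrist_force: [0.2, -0.8, -1.3]
finger_gap: 0.0152
grip_force: 51.5
clock: 9.55
tcp_pos: [0.6171, 0.2227, 0.1612]
orientation: [0.001, 0.001, 1.0, 0.0]
wrist_force: [1.2, 0.1, -1.5]
finger_gap: 0.0149
grip_force: 51.5
[0.61708382 0.22271001 0.16116716] [ 1.21369162  0.0860609  -1.52922818]
```

```bash

python3 -m pendant '[{"travel":[0.009,-0.004,0.03],"rot":[0,0,0],"fingers":-1},{"travel":[0.009,-0.004,0.06],"rot":[0,0,0],"fingers":-1},{"travel":[0.009,-0.004,0.09],"rot":[0,0,0],"fingers":-1},{"travel":[0.009,-0.004,0.12],"rot":[0,0,0],"fingers":-1},{"travel":[0.009,-0.004,0.14],"rot":[0,0,0],"fingers":-1},{"travel":[0.009,-0.004,0.16],"rot":[0,0,0],"fingers":-1},{"travel":[0.009,-0.004,0.16],"rot":[0,0,0],"fingers":-1},{"travel":[0.009,-0.004,0.16],"rot":[0,0,0],"fingers":-1}]'
```

```text
clock: 10.35
tcp_pos: [0.615, 0.2229, 0.1398]
orientation: [-0.0, 0.0, 1.0, 0.0]
wrist_force: [0.4, 0.3, -1.2]
finger_gap: 0.0151
grip_force: 51.5
```

```bash

python3 -m pendant '[{"travel":[0,0,0.02],"rot":[0,0,0],"fingers":-1},{"travel":[0,0,0.04],"rot":[0,0,0],"fingers":-1},{"travel":[0,0,0.055],"rot":[0,0,0],"fingers":-1},{"travel":[0,0,0.065],"rot":[0,0,0],"fingers":-1},{"travel":[0,0,0.072],"rot":[0,0,0],"fingers":-1},{"travel":[0,0,0.072],"rot":[0,0,0],"fingers":-1},{"travel":[0,0,0.072],"rot":[0,0,0],"fingers":-1}]'
```

```text
clock: 11.05
tcp_pos: [0.615, 0.2229, 0.1314]
orientation: [0.0, 0.0, 1.0, 0.0]
wrist_force: [-0.9, -0.4, -0.2]
finger_gap: 0.0152
grip_force: 51.5
```

```bash

python3 -m pendant '[{"travel":[0,0,0.005],"rot":[0,0,0],"fingers":-1},{"travel":[0,0,0.01],"rot":[0,0,0],"fingers":-1},{"travel":[0,0,0.01],"rot":[0,0,0],"fingers":-1},{"travel":[0,0,0.01],"rot":[0,0,0],"fingers":-1}]'
```

```text
clock: 11.45
tcp_pos: [0.6151, 0.223, 0.1313]
orientation: [0.0, 0.0, 1.0, 0.0]
wrist_force: [-1.9, -0.4, 4.8]
finger_gap: 0.0152
grip_force: 52.5
```

It is seated: the upward force rises and z stays at 0.1313. Let go and rise.

```bash

python3 -m pendant '[{"travel":[0,0,-0.006],"rot":[0,0,0],"fingers":0},{"travel":[0,0,-0.006],"rot":[0,0,0],"fingers":0},{"travel":[0,0,-0.006],"rot":[0,0,0],"fingers":0},{"travel":[0,0,-0.006],"rot":[0,0,0],"fingers":0},{"travel":[0,0,-0.006],"rot":[0,0,0],"fingers":0},{"travel":[0,0,-0.006],"rot":[0,0,0],"fingers":0}]'
python3 -m pendant '[{"travel":[0,0,-0.2],"rot":[0,0,0],"fingers":0},{"travel":[0,0,-0.5],"rot":[0,0,0],"fingers":0},{"travel":[0,0,-0.9],"rot":[0,0,0],"fingers":0},{"travel":[0,0,-1],"rot":[0,0,0],"fingers":0},{"travel":[0,0,-1],"rot":[0,0,0],"fingers":0},{"travel":[0,0,-1],"rot":[0,0,0],"fingers":0}]'
python3 - <<'E'
from h import *
p,d,W=shot('wrist');cv2.imwrite('pics/w3.png',p);print(pose()[:3,3])
g=near(W,p,.614,.2217,.045,.1,.114);print('flange',circ(g[:,:2]).round(4),pca(g[:,:2]),np.median(g[:,2]))
A=np.c_[g[:,:2]-g[:,:2].mean(0),np.ones(len(g))];print('tilt',np.linalg.lstsq(A,g[:,2],rcond=None)[0])
E
```

```text
clock: 12.05
tcp_pos: [0.615, 0.2229, 0.1307]
orientation: [-0.0, 0.0, 1.0, 0.0]
wrist_force: [-1.0, 0.9, -0.2]
finger_gap: 0.0426
grip_force: 0.0
clock: 12.65
tcp_pos: [0.6148, 0.2228, 0.2498]
orientation: [-0.0, 0.0, 1.0, -0.0]
wrist_force: [0.1, -0.4, -0.9]
finger_gap: 0.0427
grip_force: 0.0
[0.61427813 0.22270677 0.248826  ]
flange [0.6117 0.2218 0.0272] (array([0.6116, 0.2218]), np.float64(90.7), np.float64(0.067), np.float64(0.068)) 0.10615371609439173
tilt [ 0.00304536 -0.00030506  0.10611962]
```

View pics/w3.png

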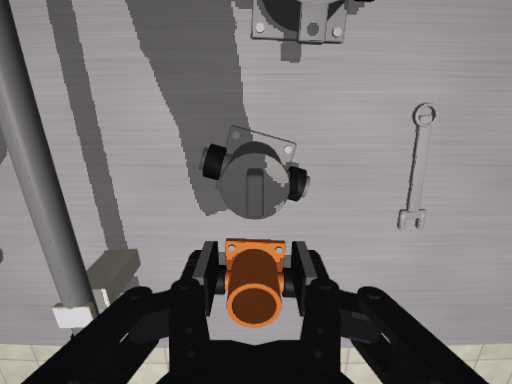

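Small cap sits flush in the grey strainer at (255,180): flange top at 0.106 m, level. Now over to the large cap.

```bash

python3 -m pendant '[{"travel":[0.09,-1,0],"rot":[0,0,0],"fingers":0},{"travel":[0.09,-1,0],"rot":[0,0,0],"fingers":0},{"travel":[0.09,-1,0],"rot":[0,0,0],"fingers":0},{"travel":[0.09,-1,0],"rot":[0,0,0],"fingers":0}]'
python3 -m pendant '[{"travel":[0.09,-1,0],"rot":[0,0,0],"fingers":0},{"travel":[0.09,-1,0],"rot":[0,0,0],"fingers":0},{"travel":[0.09,-1,0],"rot":[0,0,0],"fingers":0},{"travel":[0.09,-1,0],"rot":[0,0,0],"fingers":0}]'
python3 -m pendant '[{"travel":[0.19,-1,0],"rot":[0,0,0.1],"fingers":0},{"travel":[0.19,-1,0],"rot":[0,0,0.2],"fingers":0},{"travel":[0.19,-1,0],"rot":[0,0,0.3],"fingers":0},{"travel":[0.19,-1,0],"rot":[0,0,0.4],"fingers":0},{"travel":[0.19,-1,0],"rot":[0,0,0.5],"fingers":0},{"travel":[0.19,-1,0],"rot":[0,0,0.55],"fingers":0},{"travel":[0.19,-1,0],"rot":[0,0,0.55],"fingers":0},{"travel":[0.19,-1,0],"rot":[0,0,0.55],"fingers":0},{"travel":[0.19,-1,0],"rot":[0,0,0.55],"fingers":0}]'
python3 - <<'E'
from h import *
p,d,W=shot('wrist');print(pose()[:3,3])
g=near(W,p,.57,-.169,.05,.05,.066);print('bar',pca(g[:,:2]),np.median(g[:,2]))
b=pca(g[:,:2])
g=near(W,p,.57,-.169,.09,.02,.036);print('flange',np.median(g[:,2]),pca(g[:,:2]))
to_tool(*b[0],.052,b[1])
E
```

```text
clock: 13.1
tcp_pos: [0.6029, 0.0999, 0.2485]
orientation: [-0.002, 0.003, 1.0, -0.0]
wrist_force: [-0.1, 0.5, -0.3]
finger_gap: 0.0432
grip_force: 0.0
clock: 13.5
tcp_pos: [0.5925, -0.0189, 0.249]
orientation: [-0.001, 0.002, 1.0, 0.0]
wrist_force: [-0.1, -0.3, 0.4]
finger_gap: 0.0429
grip_force: 0.0
clock: 14.4
tcp_pos: [0.5704, -0.1361, 0.2503]
orientation: [-0.0, 0.284, 0.959, 0.0]
wrist_force: [0.2, -0.3, 0.1]
finger_gap: 0.043
grip_force: 0.0
[ 0.57037428 -0.13632371  0.25043597]
bar (array([ 0.5693, -0.1679]), np.float64(-31.3), np.float64(0.058), np.float64(0.016)) 0.057956706140423
flange 0.028194075124198054 (array([ 0.569 , -0.1679]), np.float64(-32.0), np.float64(0.143), np.float64(0.092))
travel [-0.137 -0.226  1.654]
rotz -0.028
```

```bash

python3 -m pendant '[{"travel":[-0.137,-0.226,0.2],"rot":[0,0,-0.026],"fingers":0},{"travel":[-0.137,-0.226,0.5],"rot":[0,0,-0.026],"fingers":0},{"travel":[-0.137,-0.226,0.8],"rot":[0,0,-0.026],"fingers":0},{"travel":[-0.137,-0.226,1],"rot":[0,0,-0.026],"fingers":0},{"travel":[-0.137,-0.226,1],"rot":[0,0,-0.026],"fingers":0},{"travel":[-0.137,-0.226,1],"rot":[0,0,-0.026],"fingers":0}]'
python3 - <<'E'
from h import *
p,d,W=shot('wrist')
g=near(W,p,.57,-.169,.05,.05,.066);b=pca(g[:,:2]);print('bar',b,np.median(g[:,2]))
print(pose()[:3,3]);to_tool(*b[0],.051,b[1])
E
```

```text
clock: 15.05
tcp_pos: [0.5693, -0.1686, 0.131]
orientation: [-0.0, 0.271, 0.963, 0.0]
wrist_force: [0.3, -0.1, 0.1]
finger_gap: 0.0429
grip_force: 0.0
bar (array([ 0.5702, -0.1684]), np.float64(-31.4), np.float64(0.058), np.float64(0.016)) 0.05894379472538039
[ 0.57010029 -0.16896459  0.13213943]
travel [0.003 0.004 0.676]
rotz -0.001
```

```bash

python3 -m pendant '[{"travel":[0,0,0.25],"rot":[0,0,0],"fingers":0},{"travel":[0,0,0.5],"rot":[0,0,0],"fingers":0},{"travel":[0,0,0.665],"rot":[0,0,0],"fingers":0},{"travel":[0,0,0.665],"rot":[0,0,0],"fingers":0},{"travel":[0,0,0.665],"rot":[0,0,0],"fingers":-1},{"travel":[0,0,0.665],"rot":[0,0,0],"fingers":-1},{"travel":[0,0,0.665],"rot":[0,0,0],"fingers":-1},{"travel":[0,0,0.665],"rot":[0,0,0],"fingers":-1},{"travel":[0,0,0.665],"rot":[0,0,0],"fingers":-1}]' 90
python3 -m pendant '[{"travel":[0,0,-0.1],"rot":[0,0,0],"fingers":-1},{"travel":[0,0,-0.2],"rot":[0,0,0],"fingers":-1},{"travel":[0,0,-0.4],"rot":[0,0,0],"fingers":-1},{"travel":[0,0,-0.7],"rot":[0,0,0],"fingers":-1},{"travel":[0,0,-1],"rot":[0,0,0],"fingers":-1},{"travel":[0,0,-1],"rot":[0,0,0],"fingers":-1}]'
python3 -m pendant '[{"travel":[0,0,-0.2],"rot":[0,0,-0.1],"fingers":-1},{"travel":[0,0,-0.5],"rot":[0,0,-0.2],"fingers":-1},{"travel":[0,0,-0.8],"rot":[0,0,-0.3],"fingers":-1},{"travel":[0,0,-0.8],"rot":[0,0,-0.4],"fingers":-1},{"travel":[0,0,-0.8],"rot":[0,0,-0.5],"fingers":-1},{"travel":[0,0,-0.8],"rot":[0,0,-0.524],"fingers":-1},{"travel":[0,0,-0.8],"rot":[0,0,-0.524],"fingers":-1},{"travel":[0,0,-0.8],"rot":[0,0,-0.524],"fingers":-1},{"travel":[0,0,-0.8],"rot":[0,0,-0.524],"fingers":-1}]'
cat > held.py <<'E'
from h import *
p,d,W=shot('wrist');T=pose();x,y,z=T[:3,3];print(T[:3,3],'yaw',np.degrees(np.arctan2(T[1,0],T[0,0])),env.get_state()['wrist_force'])
g=near(W,p,x,y,.085,z-.045,z-.012);zt=np.median(g[:,2]);print('flange top rel',zt-z)
a=g[abs(g[:,2]-zt)<.006];print('all',pca(a[:,:2]))
c=a[:,:2].mean(0);A=np.c_[a[:,:2]-c,np.ones(len(a))];print('tilt',np.linalg.lstsq(A,a[:,2],rcond=None)[0].round(4))
a=a[np.hypot(a[:,0]-x,a[:,1]-y)<.058][:,:2];c=np.array([x,y])
for _ in range(5):
    th=np.arctan2(*(a-c).T[::-1]);r=np.hypot(*(a-c).T);E=[]
    for b in np.arange(-np.pi,np.pi,.05):
        k=np.where((th>=b)&(th<b+.05))[0]
        if len(k) and .045<r[k].max()<.054:E.append(a[k[np.argmax(r[k])]])
    f=circ(np.array(E));c=f[:2]
print('centre off',(c-[x,y]).round(4),'r',f[2].round(4),len(E))
np.savez('held.npz',p=p,d=d,W=W)
cv2.imwrite('pics/held.png',p)
E
python3 held.py
```

```text
clock: 16.0
tcp_pos: [0.5712, -0.1695, 0.0535]
orientation: [0.002, 0.271, 0.962, -0.0]
wrist_force: [-0.1, 0.9, 6.8]
finger_gap: 0.0145
grip_force: 89.1
clock: 16.6
tcp_pos: [0.5722, -0.1701, 0.1777]
orientation: [0.005, 0.271, 0.962, -0.001]
wrist_force: [0.9, -1.2, -2.1]
finger_gap: 0.0143
grip_force: 88.2
clock: 17.5
tcp_pos: [0.5691, -0.1687, 0.2665]
orientation: [-0.0, 0.001, 1.0, 0.0]
wrist_force: [0.4, 0.7, -3.1]
finger_gap: 0.0142
grip_force: 88.1
[ 0.56911795 -0.16873445  0.26662761] yaw 179.8951637688774 [-0.37922125  0.590742   -2.61645699]
flange top rel -0.025348413325361974
all (array([ 0.5652, -0.1697]), np.float64(0.1), np.float64(0.143), np.float64(0.093))
tilt [-0.002   0.0026  0.2412]
centre off [-0.0022 -0.001 ] r 0.0497 84
```

View pics/held.png

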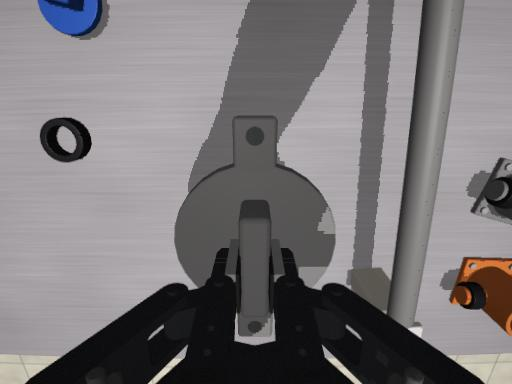

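The large cap is held level at (255,230), lug at (255,135) straight along the tool axis. Carry it over the pipe, high.

```bash

python3 -m pendant '[{"travel":[0.15,0.3,0],"rot":[0,0,0],"fingers":-1},{"travel":[0.35,0.7,0],"rot":[0,0,0],"fingers":-1},{"travel":[0.5,1,0],"rot":[0,0,0],"fingers":-1},{"travel":[0.5,1,0],"rot":[0,0,0],"fingers":-1},{"travel":[0.5,1,0],"rot":[0,0,0],"fingers":-1}]'
python3 -m pendant '[{"travel":[0.15,0.3,0],"rot":[0,0,0],"fingers":-1},{"travel":[0.35,0.7,0],"rot":[0,0,0],"fingers":-1},{"travel":[0.5,1,0],"rot":[0,0,0],"fingers":-1},{"travel":[0.5,1,0],"rot":[0,0,0],"fingers":-1},{"travel":[0.5,1,0],"rot":[0,0,0],"fingers":-1}]'
python3 -m pendant '[{"travel":[0.05,0.1,0],"rot":[0,0,0],"fingers":-1},{"travel":[0.1,0.2,0],"rot":[0,0,0],"fingers":-1},{"travel":[0.1,0.2,0],"rot":[0,0,0],"fingers":-1},{"travel":[0.1,0.2,0],"rot":[0,0,0],"fingers":-1},{"travel":[0.1,0.2,0],"rot":[0,0,0],"fingers":-1}]'
python3 held.py; python3 - <<'E'
from h import *
z=np.load('held.npz');p,W=z['p'],z['W']
g=near(W,p,.406,.275,.09,.1,.11);print('ls',len(g),np.median(g[:,2]),pca(g[:,:2]))
q=g[np.hypot(g[:,0]-.406,g[:,1]-.275)<.055][:,:2];c=np.array([.406,.275])
for _ in range(4):
    th=np.arctan2(*(q-c).T[::-1]);r=np.hypot(*(q-c).T)
    E=np.array([q[k[np.argmin(r[k])]] for b in np.arange(-np.pi,np.pi,.1) for k in [np.where((th>=b)&(th<b+.1))[0]] if len(k)]);E=E[abs(np.hypot(*(E-c).T)-.039)<.006];f=circ(E);c=f[:2]
print('mouth',f.round(4),len(E))
E
```

```text
clock: 18.05
tcp_pos: [0.5092, -0.0479, 0.2674]
orientation: [0.001, -0.0, 1.0, -0.0]
wrist_force: [0.6, -0.2, -2.5]
finger_gap: 0.0142
grip_force: 88.8
clock: 18.55
tcp_pos: [0.4502, 0.0714, 0.2672]
orientation: [0.001, 0.0, 1.0, -0.0]
wrist_force: [1.0, 0.4, -2.7]
finger_gap: 0.014
grip_force: 89.3
clock: 19.05
tcp_pos: [0.4378, 0.0951, 0.2669]
orientation: [0.0, 0.001, 1.0, -0.0]
wrist_force: [0.1, -0.9, -3.3]
finger_gap: 0.0144
grip_force: 89.3
[0.43779154 0.09507908 0.26696427] yaw 179.91269811697623 [-0.17119292 -0.27449159 -1.98623063]
flange top rel -0.025327485982388653
all (array([0.4341, 0.0941]), np.float64(-0.1), np.float64(0.144), np.float64(0.093))
tilt [-0.0013  0.0024  0.2416]
centre off [-0.0023 -0.001 ] r 0.0496 84
ls 3434 0.104940420999697 (array([0.405 , 0.2737]), np.float64(-1.4), np.float64(0.146), np.float64(0.09))
mouth [0.4053 0.2741 0.0387] 63
```

View pics/held.png

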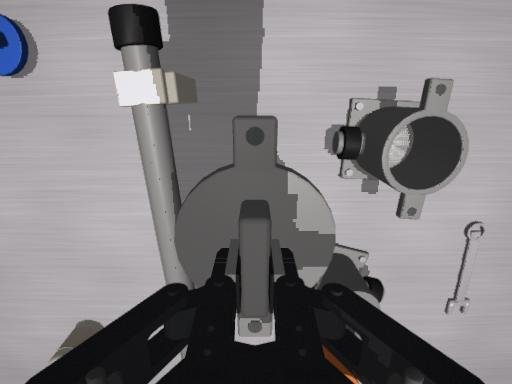

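The strainer's mouth is at (425,150) with lugs at (438,95) and (412,207). The slant could be perspective, so I check the lug angle in 3D from all three cameras.

```bash
python3 - <<'E'
from h import *
for n,f in(('wrist','held.npz'),('side','side0.npz'),('scene','scene0.npz')):
    z=np.load(f);p=z['p'];W=z['W'] if n=='wrist' else cloud(n,z['d'])
    g=near(W,p,.406,.275,.085,.099,.11)[:,:2];r=np.hypot(*(g-[.406,.275]).T);g=g[r>.052]
    A=g[g[:,0]>.406];B=g[g[:,0]<.406]
    if len(A) and len(B):
        a,b=[(k.max(0)+k.min(0))/2 for k in(A,B)];a2,b2=A.mean(0),B.mean(0)
        print(n,len(A),len(B),a,b,'mid',(a+b)/2,'yaw',[np.degrees(np.arctan2(*(q-w)[::-1])).round(2) for q,w in((a,b),(a2,b2))])
E
```

```text
wrist 419 651 [0.46802439 0.27190784] [0.34277907 0.27688883] mid [0.40540173 0.27439834] yaw [np.float64(-2.28), np.float64(-2.53)]
side 47 53 [0.47064174 0.2714876 ] [0.34357808 0.27541548] mid [0.40710991 0.27345154] yaw [np.float64(-1.77), np.float64(-2.12)]
scene 56 50 [0.4696743 0.2721671] [0.3412056  0.28032968] mid [0.40543995 0.27624839] yaw [np.float64(-3.64), np.float64(-2.98)]
```

```bash

python3 -m pendant '[{"travel":[0.1,0.3,0],"rot":[0,0,0],"fingers":-1},{"travel":[0.2,0.6,0],"rot":[0,0,0],"fingers":-1},{"travel":[0.254,0.85,0],"rot":[0,0,0],"fingers":-1},{"travel":[0.254,0.85,0],"rot":[0,0,0],"fingers":-1}]'
python3 -m pendant '[{"travel":[0,0.3,0],"rot":[0,0,0.04],"fingers":-1},{"travel":[0,0.55,0],"rot":[0,0,0.04],"fingers":-1},{"travel":[0,0.65,0],"rot":[0,0,0.04],"fingers":-1},{"travel":[0,0.65,0],"rot":[0,0,0.04],"fingers":-1},{"travel":[0,0.65,0],"rot":[0,0,0.04],"fingers":-1},{"travel":[0,0.65,0],"rot":[0,0,0.04],"fingers":-1}]'
python3 -m pendant '[{"travel":[0,0,0.12],"rot":[0,0,0],"fingers":-1},{"travel":[0,0,0.24],"rot":[0,0,0],"fingers":-1},{"travel":[0,0,0.36],"rot":[0,0,0],"fingers":-1},{"travel":[0,0,0.48],"rot":[0,0,0],"fingers":-1},{"travel":[0,0,0.55],"rot":[0,0,0],"fingers":-1},{"travel":[0,0,0.6],"rot":[0,0,0],"fingers":-1},{"travel":[0,0,0.6],"rot":[0,0,0],"fingers":-1},{"travel":[0,0,0.6],"rot":[0,0,0],"fingers":-1},{"travel":[0,0,0.6],"rot":[0,0,0],"fingers":-1}]'
python3 held.py; python3 -c "
from h import *
to_tool(.4073,.275,.174)"
```

```text
clock: 19.5
tcp_pos: [0.4065, 0.1998, 0.267]
orientation: [0.0, -0.001, 1.0, 0.001]
wrist_force: [-0.5, -1.8, -3.2]
finger_gap: 0.0145
grip_force: 89.7
clock: 20.1
tcp_pos: [0.4073, 0.2742, 0.2669]
orientation: [-0.0, 0.022, 1.0, -0.0]
wrist_force: [-0.2, -0.1, -3.0]
finger_gap: 0.0142
grip_force: 89.9
clock: 21.0
tcp_pos: [0.4077, 0.2756, 0.1957]
orientation: [0.001, 0.021, 1.0, 0.0]
wrist_force: [0.3, 0.3, -3.0]
finger_gap: 0.014
grip_force: 89.9
[0.40760872 0.27559145 0.19564451] yaw 177.54878899730227 [-0.87088169 -0.68296687 -2.0644314 ]
flange top rel -0.025358470341797557
all (array([0.404 , 0.2748]), np.float64(-2.5), np.float64(0.144), np.float64(0.093))
tilt [-0.0003  0.0031  0.1703]
centre off [-0.0021 -0.0009] r 0.0497 84
travel [ 0.003 -0.005  0.18 ]
```

```bash

python3 -m pendant '[{"travel":[0,-0.004,0.04],"rot":[0,0,0],"fingers":-1},{"travel":[0,-0.004,0.08],"rot":[0,0,0],"fingers":-1},{"travel":[0,-0.004,0.12],"rot":[0,0,0],"fingers":-1},{"travel":[0,-0.004,0.15],"rot":[0,0,0],"fingers":-1},{"travel":[0,-0.004,0.17],"rot":[0,0,0],"fingers":-1},{"travel":[0,-0.004,0.17],"rot":[0,0,0],"fingers":-1},{"travel":[0,-0.004,0.17],"rot":[0,0,0],"fingers":-1},{"travel":[0,-0.004,0.17],"rot":[0,0,0],"fingers":-1},{"travel":[0,-0.004,0.17],"rot":[0,0,0],"fingers":-1},{"travel":[0,-0.004,0.17],"rot":[0,0,0],"fingers":-1}]'
python3 held.py; python3 - <<'E'
from h import *
print(env.get_state()['qvel'].round(4))
for n in('side','scene'):
    p,d,W=shot(n);cv2.imwrite(f'pics/{n}_end.png',cv2.resize(p[100:300,110:310] if n=='side' else p[150:290,230:400],(600,600)))
    g=near(W,p,.406,.275,.09,.14,.153);print(n,'cap flange',len(g),pca(g[:,:2]),np.percentile(g[:,2],90))
    g=near(W,p,.614,.2217,.045,.1,.114);print(' small',len(g),circ(g[:,:2]).round(4) if len(g) else '',np.median(g[:,2]))
E
```

```text
clock: 22.05
tcp_pos: [0.4073, 0.275, 0.1747]
orientation: [0.0, 0.021, 1.0, 0.0]
wrist_force: [0.4, 0.7, -3.0]
finger_gap: 0.0137
grip_force: 89.9
[0.40726813 0.27495821 0.17473625] yaw 177.5434434585359 [-0.36735626  0.36106486 -3.08375213]
flange top rel -0.02533659227961621
all (array([0.4035, 0.2741]), np.float64(-2.6), np.float64(0.143), np.float64(0.093))
tilt [-0.0011  0.0027  0.1494]
centre off [-0.0022 -0.0009] r 0.0496 84
[-0.0009 -0.0009 -0.0015 -0.0016  0.0015 -0.0006]
side cap flange 609 (array([0.4056, 0.2709]), np.float64(171.8), np.float64(0.146), np.float64(0.096)) 0.15054108515162917
 small 221 [0.6128 0.2236 0.0292] 0.10592022794794642
scene cap flange 588 (array([0.4071, 0.2763]), np.float64(-9.3), np.float64(0.145), np.float64(0.095)) 0.15058132792739787
 small 276 [0.6142 0.2211 0.0289] 0.10658014559588508
```

View pics/scene_end.png

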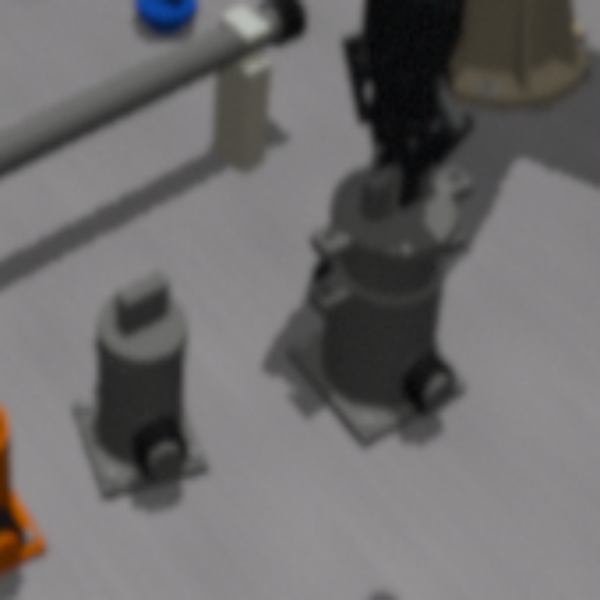

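The scene picture shows the small cap home at (143,330) and the large cap hovering level over the large strainer at (385,225), lugs above lugs. By depth the underside is about 17 mm above the rim. Handing in.

```bash
python3 -c "
from workcell import env
print(env.hand_in())"
```

```text
the job is handed in; nothing more can be done
None
```

The job is handed in, with no verdict returned: the small cap is home in the small grey strainer and let go, and the large cap is held still and level over the large strainer, lugs in line, underside about 17 mm above the rim.

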